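# Feel along a carburettor gasket face

### The job

Feel the gasket face of the float-bowl casting for nicks: with the fingers pointing down, set the fingertips lightly on the brass plug and trace the bright U-shaped face, over every blue dot in turn, to the black plug at its other end. Touch gently, so that the sprung red plate sinks a little but never comes near its stop, then take the hand away. Pick nothing up and leave the jets, the carburettor, the tools, the dish, the cup and the cans where they are.

Things in the scene. Friction and masses are not known exactly. Their poses are not given: they have to be found in the camera images.
- stand: The fixed dark-steel base plate (200 x 160 x 15 mm) of the sprung inspection stand. Origin: centre of its underside, on the bench; z up. The open end of the casting's U faces the stand's -x, its round end +x. The stand may be turned about z.
- platen (a joint): The red sprung plate (200 x 160 x 10 mm) that carries the casting: 0 m at rest on top, growing as it is pushed straight down, to a hard stop at 0.014 m. Spring 600 N/m with about 0.4 N preload (2.8 N at 4 mm, 6.4 N at 10 mm); it springs back by itself. It moves only up and down, without tilting.
- casting (a point): U-shaped grey carburettor casting fixed on the red plate; on its 20 mm walls a bright, flat, level gasket face 16 mm wide. This point: centre of its underside, 50 mm above the bench at rest; axes as the stand's. Face at z = 40 mm; its centre line: leg y = 55, x -75 to 20 mm; half circle, radius 55, about (20, 0) mm; leg y = -55, x 20 to -75 mm. Inside, all is 14 mm lower or more.
- jet_a: Loose brass jet, 14 mm wide, 18 mm tall, standing on the floor of the casting inside the U, its top 14 mm below the face; origin at its underside. Leave alone.
- jet_b: A second loose brass jet like the first, also inside the U. Leave alone.
- carburettor: Complete twin-choke carburettor on a steel plate 100 x 120 mm, 90 mm tall, fixed. Origin under its centre. Leave alone.
- dish: Loose steel parts dish, 110 mm wide, 25 mm tall; origin under its centre. Leave alone.
- cup: Loose small blue metal cup, 48 mm wide, 35 mm tall; origin under its centre. Leave alone.
- screwdriver: Loose screwdriver lying on the bench, along its x. Leave alone.
- wrench: Loose steel wrench lying on the bench, along its x. Leave alone.
- can_red: Loose spray can with red label, 56 mm wide, 160 mm tall; origin under its centre. Leave alone.
- can_yellow: Loose spray can with yellow label, 52 mm wide, 140 mm tall; origin under its centre. Leave alone.
- mark0 (a point): The round brass plug (14 mm, flush) where the trace starts: point on the centre line of the gasket face, at its surface, at (-70, 55, 40) mm in the casting's frame.
- mark1 (a point): Blue dye dot number 1 (7 mm) on the way from the brass plug: point on the centre line of the gasket face, at its surface, at (-31, 55, 40) mm in the casting's frame.
- mark2 (a point): Blue dye dot number 2 (7 mm) on the way from the brass plug: point on the centre line of the gasket face, at its surface, at (8, 55, 40) mm in the casting's frame.
- mark3 (a point): Blue dye dot number 3 (7 mm) on the way from the brass plug: point on the centre line of the gasket face, at its surface, at (46, 48, 40) mm in the casting's frame.
- mark4 (a point): Blue dye dot number 4 (7 mm) on the way from the brass plug: point on the centre line of the gasket face, at its surface, at (72, 19, 40) mm in the casting's frame.
- mark5 (a point): Blue dye dot number 5 (7 mm) on the way from the brass plug: point on the centre line of the gasket face, at its surface, at (72, -19, 40) mm in the casting's frame.
- mark6 (a point): Blue dye dot number 6 (7 mm) on the way from the brass plug: point on the centre line of the gasket face, at its surface, at (46, -48, 40) mm in the casting's frame.
- mark7 (a point): Blue dye dot number 7 (7 mm) on the way from the brass plug: point on the centre line of the gasket face, at its surface, at (8, -55, 40) mm in the casting's frame.
- mark8 (a point): Blue dye dot number 8 (7 mm) on the way from the brass plug: point on the centre line of the gasket face, at its surface, at (-31, -55, 40) mm in the casting's frame.
- mark9 (a point): The round black plug (14 mm, flush) where the trace ends: point on the centre line of the gasket face, at its surface, at (-70, -55, 40) mm in the casting's frame.

How it is judged:
On the way, in this order (a step that is already met when the one before it is completed fails the run):
1. the fingers press the casting down a little (0.7 mm or more) with the grasp point over the brass plug (within 16 mm sideways) (contact force between the fingers and stand above 0.3 N and value of joint platen above 0.0007 m and horizontal distance between the grasp point and mark0 below 0.016 m), for 0.04 s.
2. the fingers press the casting down a little (0.7 mm or more) with the grasp point over the blue dot 1 (within 16 mm sideways) (contact force between the fingers and stand above 0.3 N and value of joint platen above 0.0007 m and horizontal distance between the grasp point and mark1 below 0.016 m), for 0.04 s.
3. the fingers press the casting down a little (0.7 mm or more) with the grasp point over the blue dot 2 (within 16 mm sideways) (contact force between the fingers and stand above 0.3 N and value of joint platen above 0.0007 m and horizontal distance between the grasp point and mark2 below 0.016 m), for 0.04 s.
4. the fingers press the casting down a little (0.7 mm or more) with the grasp point over the blue dot 3 (within 16 mm sideways) (contact force between the fingers and stand above 0.3 N and value of joint platen above 0.0007 m and horizontal distance between the grasp point and mark3 below 0.016 m), for 0.04 s.
5. the fingers press the casting down a little (0.7 mm or more) with the grasp point over the blue dot 4 (within 16 mm sideways) (contact force between the fingers and stand above 0.3 N and value of joint platen above 0.0007 m and horizontal distance between the grasp point and mark4 below 0.016 m), for 0.04 s.
6. the fingers press the casting down a little (0.7 mm or more) with the grasp point over the blue dot 5 (within 16 mm sideways) (contact force between the fingers and stand above 0.3 N and value of joint platen above 0.0007 m and horizontal distance between the grasp point and mark5 below 0.016 m), for 0.04 s.
7. the fingers press the casting down a little (0.7 mm or more) with the grasp point over the blue dot 6 (within 16 mm sideways) (contact force between the fingers and stand above 0.3 N and value of joint platen above 0.0007 m and horizontal distance between the grasp point and mark6 below 0.016 m), for 0.04 s.
8. the fingers press the casting down a little (0.7 mm or more) with the grasp point over the blue dot 7 (within 16 mm sideways) (contact force between the fingers and stand above 0.3 N and value of joint platen above 0.0007 m and horizontal distance between the grasp point and mark7 below 0.016 m), for 0.04 s.
9. the fingers press the casting down a little (0.7 mm or more) with the grasp point over the blue dot 8 (within 16 mm sideways) (contact force between the fingers and stand above 0.3 N and value of joint platen above 0.0007 m and horizontal distance between the grasp point and mark8 below 0.016 m), for 0.04 s.
10. the fingers press the casting down a little (0.7 mm or more) with the grasp point over the black plug (within 16 mm sideways) (contact force between the fingers and stand above 0.3 N and value of joint platen above 0.0007 m and horizontal distance between the grasp point and mark9 below 0.016 m), for 0.04 s.
At the end, for the whole second after the job is handed in: After the marks were touched in order, the red plate has sprung back up (within 1.5 mm of rest) and every loose thing is at rest within 20 mm of where it began (value of joint platen below 0.0015 m and distance of each of jet_a, jet_b, dish, cup, screwdriver, wrench, can_red, can_yellow from where it was at the start of the episode below 0.02 m and linear speed of each of jet_a, jet_b, dish, cup, screwdriver, wrench, can_red, can_yellow below 0.02 m/s).
It fails at once if the red plate is pressed down more than 11 mm (value of joint platen above 0.011 m).
It fails at once if the carburettor is hit (contact force between the arm and carburettor above 1 N).
It fails at once if the carburettor is touched by the fingers (contact force between the fingers and carburettor above 1 N).
It fails at once if a loose thing (jet, dish, cup, screwdriver, wrench, can) is moved more than 20 mm or lifted (distance of any of jet_a, jet_b, dish, cup, screwdriver, wrench, can_red, can_yellow from where it was at the start of the episode above 0.02 m).
It also fails if it takes over 51 s, if anything falls off the work surface, if the arm or the gripper's body presses on something with over 40 N, if the wrist force passes 120 N, or if a joint passes its speed limit or range.

### The arm

A 6-joint arm with a two-finger parallel gripper is mounted at the origin on the work surface. World frame = base frame: x ahead of the robot, y to its left, z up, the work surface at z = 0. Lengths are in m, angles in rad, forces in N, time in s.
With the tool pointing down it reaches from about 0.375 to 0.825 m from the base axis. Payload 5.5 kg.
Tool frame: the origin (TCP) lies at the very end of the fingers, on their centre line; the grasp point (between the pads) lies 19 mm behind it; z points along the fingers, y is the line along which they close (so a half turn about z gives the same grasp; the last joint's range is limited). The gripper opens to 85 mm and grips with 20 to 120 N. Pads are 22 mm wide; open, the fingers measure 114 mm over their backs; the gripper's body (76 mm by 85 mm) begins 54 mm behind the grasp point. The pads swing forward as they close: fully open they stand 13 mm farther back than shut.
Start: joints at [-1.307, 0.314, -0.047, 1.21, 0, 1.571], TCP at [0.156, -0.579, 0.231] pointing down, gripper open.
Joint ranges: [-2.67, 2.67], [-0.69, 1.73], [-1.03, 1.25], [-2.08, 2.16], [-1.42, 1.45], [-3.14, 3.14]. Speed limits (rad/s): [2.39, 2.39, 3.01, 3.14, 3.14, 3.14].

### API

Orientations are given as [roll, pitch, yaw] about the fixed x, y, z axes, in that order (R = Rz(yaw) Ry(pitch) Rx(roll)).
In Python, from plant import env gives the robot as it stands.
- The arm moves only by the shell command python3 -m inch 'ROWS' [OPENING] [FORCE]. ROWS is JSON, a list that holds one entry, the list of rows, each a list of 4 numbers: the shift along the tool's x, y, z in cm, then the turn about the tool's z in degrees. A call has 1 to 12 rows; each row shifts and turns the commanded pose from where the row before left it, along the tool's axes as they then stand; what a row does not reach is not made up. A row lasts 1/12 s, in which the tool goes at most 41.7 mm and 7.16 degrees, less where a joint would pass 70% of its speed; a pose out of reach is approached as far as the arm can. A call with a gripper value outside its range is refused whole. OPENING is the finger opening in cm, from 0 to 8.54, set as the call begins (- or left out, the last holds). The fingers move at their own pace and stop on an object; FORCE is the grip in N (left out, the last holds). Time passes only in rows, so rows that do not move let the fingers close. It gives the time, the measured TCP pose, the force, the opening and the grip force at its end, in the units of the state.
- env.observe(): the state, without advancing time (a new reading comes with each control period).
- env.snapshot(name): name is "scene" or "side" or "wrist"; returns the picture (400x640x3 uint8, red, green, blue); there is no depth.
- env.camera_model(name): a dict with "K" (3x3 intrinsics, pixels), "distortion" ([k1, k2, p1, p2, k3] as OpenCV has them; the pictures are not rectified), "rvec" (rotation vector, rad) and "tvec" (3), from world to camera coordinates, as OpenCV has them. Camera axes: x right, y down, z forward; pixel columns grow to the right and rows downward; lengths in m; the calibration is good to about 2 mm. A picture is of the moment at which its call begins: read the wrist's pose just before it. camera_model takes no time and is no camera call; for the wrist camera it gives the pose at the moment of the call.
- env.sign_off(): hands the job in; it is judged then, once.
Trained networks look in the newest picture that a camera, given by its name, has taken for a name from the list of things; names that differ only in an ending like _2 or _b are one class to them, and where a whole thing is asked for, a point or a joint stands for the part that bears it (a point fixed in the world has none). Each returns a list of dicts, best first, with "confidence" (0 to 1); they miss things now and then, are a little off and sometimes report something else, mostly with a low value. They report only what shows in the picture. A call takes as long as a camera call.
- env.recognise(thing, camera): "at" ([x, y, z] in m, in the coordinates of the camera as it stood for that picture, good to about 4 mm: the middle of the surface that is visible of it).
- env.pinpoint(thing, camera): "at" ([x, y, z] in m, in the coordinates of the camera as it stood for that picture, good to about 4 mm: a listed point, or the origin of a listed thing).
The state is a dict: "time": time; "qpos": joint angles; "qvel": joint speeds; "tau": joint torques, N m; "ee_pos": TCP position; "orientation": TCP orientation; "contact_force": force on the tool from outside, world axes, zero at the start; "ft_torque": the same for the moment, N m; "opening": finger opening in m; "gripper_force": force on a finger pad.
Only numpy, scipy, OpenCV 4.12 (cv2) and the standard library are available. Lean on these libraries where they do the work, as an engineer would, in place of code of your own. Each camera call takes 0.05 s, during which the arm holds its last target. There are 200 camera calls.

## Working session

There is one attempt and no reset: what is moved stays moved. The work goes in short steps, Python scripts to look and compute and a shell command to move; the robot and the scene stay as the last step left them, time stands still between calls to the robot, and variables do not carry over. Pictures are saved under pics/ and viewed, at most 10 in all, crops included, and the job is handed in when it is done.

```bash
mkdir -p pics; cat > h.py <<'E'
import numpy as np, cv2
from plant import env
def cam2w(c,p):
    m=env.camera_model(c);R=cv2.Rodrigues(np.array(m['rvec'],float))[0]
    return R.T@(np.array(p)-np.array(m['tvec']).ravel())
def proj(c,P):
    m=env.camera_model(c)
    return cv2.projectPoints(np.array(P,float).reshape(-1,3),np.array(m['rvec'],float),np.array(m['tvec'],float),np.array(m['K'],float),np.array(m['distortion'],float))[0].reshape(-1,2)
M=np.array([(-70,55,40),(-31,55,40),(8,55,40),(46,48,40),(72,19,40),(72,-19,40),(46,-48,40),(8,-55,40),(-31,-55,40),(-70,-55,40)])/1000
def snap(c,n):
    im=env.snapshot(c);cv2.imwrite(f'pics/{n}.png',im[:,:,::-1]);return im
E
cat > a.py <<'E'
from h import *
a=[snap(c,c) for c in('scene','side')]
cv2.imwrite('pics/both.png',cv2.resize(np.vstack(a)[:,:,::-1],(480,600)))
for c in('scene','side'):
  for t in ['stand','casting','mark0','mark9','mark4','mark5','carburettor','can_red','can_yellow','cup','dish']:
    r=env.pinpoint(t,c)
    print(c,t,[(np.round(cam2w(c,x['at']),3).tolist(),round(x['confidence'],2)) for x in r[:2]])
o=env.observe();print(o['time'],o['ee_pos'],o['orientation'],o['contact_force'],o['opening'])
E
python3 a.py
```

```text
scene stand [([0.542, -0.187, 0.002], 0.9)]
scene casting [([0.544, -0.188, 0.049], 0.89), ([0.401, 0.007, -0.006], 0.52)]
scene mark0 [([0.563, -0.237, 0.089], 0.86), ([0.614, -0.188, 0.09], 0.85)]
scene mark9 [([0.563, -0.237, 0.089], 0.86), ([0.614, -0.188, 0.09], 0.85)]
scene mark4 [([0.563, -0.237, 0.089], 0.86), ([0.614, -0.188, 0.09], 0.85)]
scene mark5 [([0.563, -0.237, 0.089], 0.86), ([0.614, -0.188, 0.09], 0.85)]
scene carburettor [([0.533, 0.165, -0.004], 0.89)]
scene can_red [([0.506, -0.469, 0.001], 0.64)]
scene can_yellow [([0.521, 0.464, 0.003], 0.97), ([0.531, 0.166, -0.001], 0.67)]
scene cup [([0.4, 0.009, -0.005], 0.49)]
scene dish [([0.759, -0.003, -0.006], 0.85)]
side stand [([0.542, -0.188, 0.001], 0.81)]
side casting [([0.547, -0.188, 0.051], 0.75), ([0.531, -0.248, 0.092], 0.3)]
side mark0 [([0.499, -0.14, 0.098], 0.8), ([0.463, -0.161, 0.094], 0.79)]
side mark9 [([0.499, -0.14, 0.098], 0.8), ([0.463, -0.161, 0.094], 0.79)]
side mark4 [([0.499, -0.14, 0.098], 0.8), ([0.463, -0.161, 0.094], 0.79)]
side mark5 [([0.499, -0.14, 0.098], 0.8), ([0.463, -0.161, 0.094], 0.79)]
side carburettor [([0.531, 0.167, -0.003], 0.56), ([0.547, -0.19, 0.049], 0.49)]
side can_red [([0.512, -0.468, 0.005], 0.59)]
side can_yellow [([0.529, 0.46, -0.001], 0.64), ([0.618, -0.192, 0.088], 0.16)]
side cup [([0.408, 0.003, 0.003], 0.6)]
side dish [([0.76, -0.008, 0.004], 0.62)]
1.2 [ 0.15647298 -0.57926889  0.23132194] [ 3.14151737e+00 -2.90076667e-06  2.63838218e-01] [-0.4183251   0.16763936 -0.31112419] 0.08542705000330843
```

View pics/scene.png

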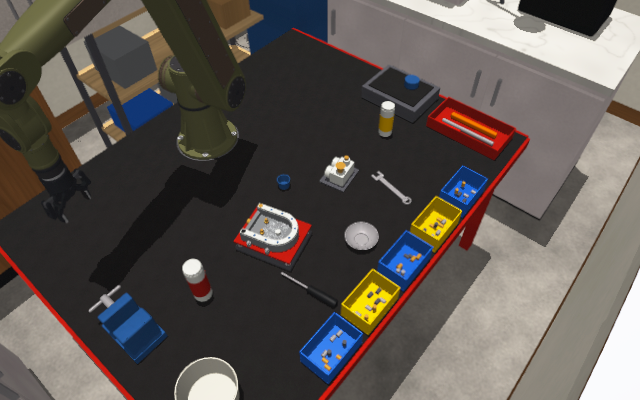

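The stand is near (270,230), open end facing left. The brass plug is at about (262,208), and the red can at (200,280) is clear of the path if I go high. Next I fit the stand yaw from all the dots.

```bash
cat > fit.py <<'E'
from h import *
import sys
from scipy.optimize import least_squares
def fit(cams,c0):
    pts=[]
    for c in cams:
        pts+=[cam2w(c,x['at']) for x in env.pinpoint('mark1',c) if x['confidence']>.4]
    P=np.array(pts);P=P[abs(P[:,2]-.09)<.012];P=P[np.hypot(*(P[:,:2]-c0).T)<.13]
    def T(p):
        c,s=np.cos(p[2]),np.sin(p[2]);return M[:,:2]@np.array([[c,s],[-s,c]])+p[:2]
    f=lambda p:np.linalg.norm(P[:,None,:2]-T(p)[None],axis=2).min(1)
    best=min((least_squares(f,[*c0,y],loss='soft_l1',f_scale=.005) for y in np.arange(-3.1,3.1,.2)),key=lambda r:r.cost)
    print(len(P),best.x,np.degrees(best.x[2]),best.cost,np.round(f(best.x),4));return best.x
if __name__=='__main__':
    for c in('scene','side'):env.snapshot(c)
    p=fit(['scene','side'],np.array([.544,-.188]))
    a=[]
    c,s=np.cos(p[2]),np.sin(p[2])
    W=np.c_[M[:,:2]@np.array([[c,s],[-s,c]])+p[:2],np.full(10,.09)]
    for cc in('scene','side'):
        im=env.snapshot(cc)[:,:,::-1].copy();uv=proj(cc,W);u0=uv.mean(0).astype(int)
        x0,y0=u0[0]-60,u0[1]-45
        cr=cv2.resize(im[y0:y0+90,x0:x0+120],None,fx=5,fy=5)[:300*2]
        for i,q in enumerate(uv):cv2.circle(cr,tuple(int(v) for v in (q-[x0,y0])*5+2),4,(0,0,255) if i else (255,0,255),1)
        a.append(cr[:450])
    cv2.imwrite('pics/fit.png',cv2.resize(np.vstack(a),(400,600)))
    print(np.round(W,4).tolist())
E
python3 fit.py
```

```text
19 [ 0.54330967 -0.18985472  0.27283072] 15.632048966543165 0.00013170415992781205 [0.0015 0.0048 0.0055 0.0024 0.0038 0.0028 0.0079 0.004  0.0031 0.0006
 0.0023 0.0021 0.003  0.0056 0.005  0.0032 0.0039 0.0046 0.005 ]
[[0.4611, -0.1558, 0.09], [0.4986, -0.1452, 0.09], [0.5362, -0.1347, 0.09], [0.5747, -0.1312, 0.09], [0.6075, -0.1522, 0.09], [0.6178, -0.1888, 0.09], [0.6005, -0.2237, 0.09], [0.5658, -0.2407, 0.09], [0.5283, -0.2512, 0.09], [0.4907, -0.2617, 0.09]]
```

View pics/fit.png

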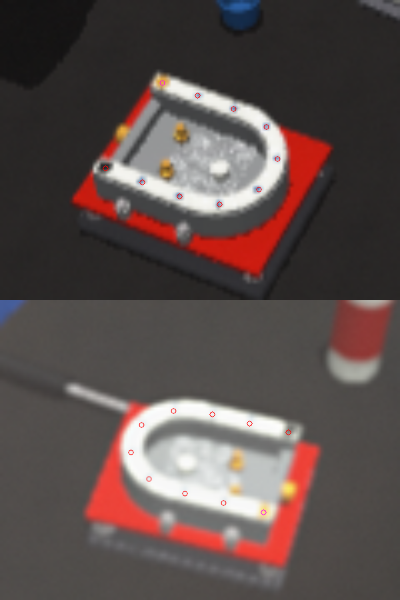

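The fit overlays well: residuals are 3–4 mm, z is about 0.09, and yaw is 15.6°. The tool is already at 15.1° yaw, so tool x = casting x and tool y = −casting y. I'll close the fingers and go above the brass plug.

```bash
python3 -m inch '[[[2.5,-2.05,0,0],[2.5,-2.05,0,0],[2.5,-2.05,0,0],[2.5,-2.05,0,0],[2.5,-2.05,0,0],[2.5,-2.05,0,0],[2.5,-2.05,0,0],[2.5,-2.05,0,0],[2.5,-2.05,0,0],[2.5,-2.05,0,0],[2.5,-2.05,0,0],[2.5,-2.05,0,0]]]' 0 20
python3 -m inch '[[[2.5,-2.05,1,0],[2.5,-2.05,1,0],[2.5,-2.1,1,0],[2.0,-1.2,1,0],[1,-0.9,1,0],[0,0,0.5,0],[0,0,0,0],[0,0,0,0]]]'
cat > w.py <<'E'
from h import *
from fit import fit
snap('wrist','w1')
o=env.observe();print(o['time'],o['ee_pos'],o['orientation'],o['contact_force'],o['opening'])
fit(['wrist'],np.array([.5433,-.19]))
E
python3 w.py
```

```text
time: 2.5
ee_pos: [0.3826, -0.2622, 0.2316]
orientation: [3.141, -0.0, 0.264]
contact_force: [-0.7, -0.6, 0.3]
opening: 0.0003
gripper_force: 0.0
time: 3.17
ee_pos: [0.4611, -0.1564, 0.1763]
orientation: [-3.142, 0.001, 0.264]
contact_force: [0.4, -0.5, 0.4]
opening: -0.0002
gripper_force: 0.0
3.2167 [ 0.46130863 -0.1566948   0.17669516] [3.14124104e+00 7.21222799e-05 2.62935176e-01] [ 0.22472132 -0.05025242 -0.43714621] -0.0002519418232496111
8 [ 0.54379809 -0.18873744  0.25098435] 14.38034384912119 2.152667547973979e-05 [0.0027 0.0017 0.0025 0.0015 0.0005 0.0033 0.0039 0.0015]
```

View pics/w1.png

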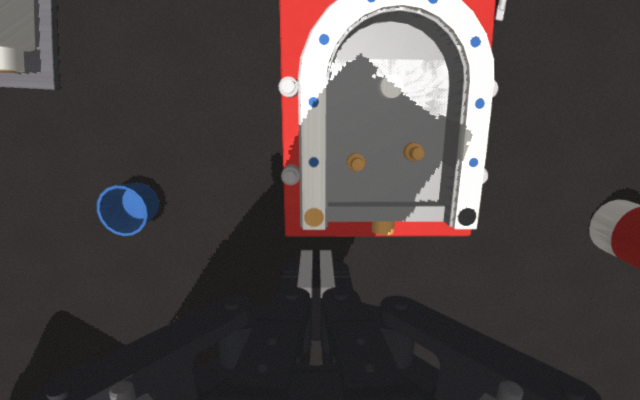

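The wrist view shows the brass plug at (314,217), straight ahead of the closed fingertips at x≈315. Its fit agrees within 1.5 mm. I'll descend gently.

```bash
python3 -m inch '[[[0,0,1.5,0],[0,0,1.5,0],[0,0,1.5,0],[0,0,1.5,0],[0,0,1.2,0],[0,0,0.8,0],[0,0,0.4,0],[0,0,0.2,0],[0,0,0.1,0],[0,0,0.1,0],[0,0,0.1,0],[0,0,0,0]]]'
python3 -m inch '[[[0,0,0.1,0],[0,0,0.1,0],[0,0,0,0],[0,0,0,0]]]'
```

```text
time: 4.27
ee_pos: [0.462, -0.1563, 0.0877]
orientation: [3.141, -0.001, 0.264]
contact_force: [-0.9, -0.8, 1.9]
opening: 0.0001
gripper_force: 0.9
time: 4.6
ee_pos: [0.462, -0.1563, 0.0856]
orientation: [3.141, -0.0, 0.264]
contact_force: [0.1, -1.3, 3.0]
opening: -0.0002
gripper_force: 1.5
```

Contact is about 3 N at roughly 4.4 mm of sink, consistent with the spring. Now tracing the first leg.

```bash
python3 -m inch '[[[0.8,0,0,0],[0.8,0,0,0],[0.8,0,0,0],[0.8,0,0,0],[0.7,0,0,0],[0.8,0,0,0],[0.8,0,0,0],[0.8,0,0,0],[0.8,0,0,0],[0.7,0,0,0],[0,0,0,0]]]'
```

```text
time: 5.52
ee_pos: [0.5392, -0.1351, 0.0855]
orientation: [-3.142, -0.002, 0.265]
contact_force: [2.6, 1.9, 2.9]
opening: 0.0001
gripper_force: 1.5
```

```bash
python3 -m inch '[[[1.0,0,0,0],[1.4,0.2,0,0],[1.2,0.5,0,0],[0,0,0,0],[0.9,0.6,0,0],[0.7,0.7,0,0],[0.6,0.8,0,0],[0.4,0.8,0,0],[0,0,0,0],[0.2,0.9,0,0],[0.1,1.0,0,0],[0,0,0,0]]]'
```

```text
time: 6.52
ee_pos: [0.6148, -0.174, 0.0855]
orientation: [3.14, -0.001, 0.262]
contact_force: [2.0, -2.3, 3.2]
opening: -0.0001
gripper_force: 1.5
```

```bash
python3 -m inch '[[[-0.1,0.7,0,0],[-0.2,0.8,0,0],[0,0,0,0],[-0.4,0.8,0,0],[-0.6,0.8,0,0],[-0.7,0.7,0,0],[-0.9,0.6,0,0],[0,0,0,0],[-1.2,0.5,0,0],[-1.4,0.2,0,0],[-1.2,0,0,0],[0,0,0,0]]]'
```

```text
time: 7.52
ee_pos: [0.56, -0.2397, 0.0853]
orientation: [3.141, 0.002, 0.262]
contact_force: [-2.0, -0.8, 3.8]
opening: 0.0002
gripper_force: 1.6
```

```bash
python3 -m inch '[[[-0.8,0.1,0,0],[-0.8,0.1,0,0],[-0.8,0.1,0,0],[-0.8,0,0,0],[0,0,0,0],[-0.8,0,0,0],[-0.8,0,0,0],[-0.8,0,0,0],[-0.8,0,0,0],[-0.8,0,0,0],[0,0,0,0],[0,0,0,0]]]'
python3 - <<'E'
from h import *
snap('wrist','w2')
E
```

```text
time: 8.52
ee_pos: [0.4919, -0.2605, 0.085]
orientation: [-3.141, 0.003, 0.263]
contact_force: [-2.5, -1.9, 3.4]
opening: 0.0001
gripper_force: 1.7
```

View pics/w2.png

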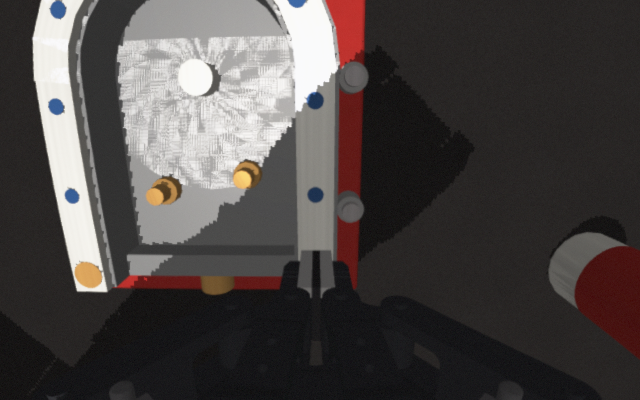

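The fingertips sit at (315,260), covering the black plug. The jets are standing at (160,190) and (247,175). Now I'll lift away.

```bash
python3 -m inch '[[[0,0,-0.3,0],[0,0,-0.5,0],[0,0,-1,0],[0,0,-1.5,0],[0,0,-2,0],[0,0,-2,0],[0,0,-2,0],[0,0,-2,0],[0,0,-1,0],[0,0,0,0],[0,0,0,0],[0,0,0,0]]]'
python3 - <<'E'
from h import *
snap('scene','end')
print(env.sign_off())
E
```

```text
time: 9.57
ee_pos: [0.4934, -0.2598, 0.2072]
orientation: [-3.14, 0.001, 0.264]
contact_force: [-0.5, 1.5, 0.2]
opening: -0.0001
gripper_force: 0.0
the job is handed in; nothing more can be done
None
```

I traced the gasket face from the brass plug over all eight blue dots to the black plug at about 3–4 N (roughly 5 mm of sink), lifted the hand clear and handed the job in at about 9.6 s; the sign-off gave no verdict.

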